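# Put the pliers away in the tool drawer

## Task

One of the three pots (jar, can or cup) stands in the way of the red chest's top drawer: first set it down gently, upright, in the middle of the blue board, without pushing it with the drawer. Then pull that drawer out all the way to its stop, lay the pliers down flat on the drawer's floor, clear of the wooden rib, and leave the drawer fully open. Keep the other drawers shut, do not drop or tip anything, and leave everything else where it is.

Things in the scene. Friction and masses are not known exactly. Their poses are not given: they have to be found in the camera images.
- chest_red: dark steel bench chest with red drawer fronts, 240 deep (its x) x 190 wide (its y) x 140 high, two drawers one above the other, fixed to the table. Origin: centre of its underside; its front faces its own -x, towards the robot. It may stand left or right
- chest_red_drawer0_handle (a point): bar handle of the red chest's top drawer, 103 mm above the table, 37 mm below the chest's top; moves with the drawer: a level steel bar 11 mm thick, 95 mm long, parallel to the chest front and 35 mm out from it (29 mm clear behind it). The point is the bar's middle; its x axis points into the chest, y along the bar
- chest_red_drawer0 (a joint): red chest, top drawer: m, 0 shut, grows as the drawer slides out towards the robot, stop at 0.166; it may start slightly ajar; light friction
- chest_red_drawer1 (a joint): red chest, lower drawer (same handle, 45 mm above the table): m, 0 shut, grows as the drawer slides out towards the robot, stop at 0.166; stays shut
- red_floor (a point): middle of the inner floor of the red chest's top drawer, 80 mm above the table; inside 195 (x) x 148 (y), walls reach 38 mm above this floor (the red front 49 mm). Axes as the chest. It moves with the drawer; at the stop the 160 mm nearest the front lie open to the sky, and their middle is at x = -0.018 in this frame
- rib: wooden modelling rib already lying lengthwise in the red chest's top drawer, a bar 120 (its x) x 22 x 12 thick, towards the drawer's +y side; hidden while the drawer is shut. Origin: centre of its underside
- chest_grey: the same chest with grey drawer fronts, beside the red one; not used. Origin and axes as chest_red
- chest_grey_drawer0 (a joint): grey chest, top drawer: m, 0 shut, grows as the drawer slides out towards the robot, stop at 0.166; stays shut
- chest_grey_drawer1 (a joint): grey chest, lower drawer: m, 0 shut, grows as the drawer slides out towards the robot, stop at 0.166; stays shut
- pliers: closed pliers lying flat on the table in front of the grey chest, 140 long, 16 thick: steel head, two yellow handles with black ends, 46 wide there. Origin: underside, below the pivot; x along the pliers to the jaw tip (+54 mm); handle ends at -85 mm. Grip the head across at the pivot: 26 wide (along y), x = -17 to +23 mm. Centre of mass within 10 mm of the pivot
- pliers_pivot (a point): the pivot, at mid-thickness (8 mm above the origin)
- pliers_tip (a point): tip of the jaws, at mid-thickness
- pliers_tail (a point): middle of the handle ends, at mid-thickness
- jar: amber glass jar with white lid, upright, 62 diameter, 105 high. Origin: centre of its underside
- can: steel can with a blue label, upright, 64 diameter, 110 high. Origin: centre of its underside
- cup: white ceramic cup without handle, open at the top, 66 diameter at the rim, somewhat narrower below, wall 4, 100 high. Origin: centre of its underside
- board: flat blue board with white stripes, 170 x 170 x 6 thick, fixed on the table on the left or right. Origin: centre of its underside
- turntable: dark steel modelling turntable, 170 diameter, 40 high, fixed, on the other side than the board. Origin: centre of its underside
- figure: terracotta figure on a wooden foot 68 in diameter, 142 high, standing on the turntable; leave alone. Origin: centre of its underside
- bowl: terracotta bowl, 120 diameter, 50 high; leave alone. Origin: centre of its underside
- spatula: spatula lying flat, 190 long (its x), leave alone. Origin near its middle, underside
Things that resemble listed ones, but are neither listed nor needed, are in the scene too. Leave any orange, pink or turquoise look-alike of the pliers alone.

How it is judged:
On the way, in this order (a step that is already met when the one before it is completed fails the run):
1. the pot that was in the way stands upright and released on the blue board (((x of jar in the frame of board between -0.06 and 0.06 m and y of jar in the frame of board between -0.06 and 0.06 m and z of jar in the frame of board between -0.014 and 0.014 m and angle between jar's own z axis and vertical below 0.1 rad and linear speed of jar below 0.03 m/s and contact force between the fingers and jar below 0.1 N) or (x of can in the frame of board between -0.06 and 0.06 m and y of can in the frame of board between -0.06 and 0.06 m and z of can in the frame of board between -0.014 and 0.014 m and angle between can's own z axis and vertical below 0.1 rad and linear speed of can below 0.03 m/s and contact force between the fingers and can below 0.1 N) or (x of cup in the frame of board between -0.06 and 0.06 m and y of cup in the frame of board between -0.06 and 0.06 m and z of cup in the frame of board between -0.014 and 0.014 m and angle between cup's own z axis and vertical below 0.1 rad and linear speed of cup below 0.03 m/s and contact force between the fingers and cup below 0.1 N))), for 0.2 s.
2. the red chest's top drawer is out at its stop (value of joint chest_red_drawer0 above 0.157 m), for 0.2 s.
At the end, for the whole second after the job is handed in: Red top drawer within 9 mm of its stop; pliers at rest inside it, flat on its floor (pivot under 14 mm, ends under 20 mm above it); the blocking pot upright, released, within 60 mm of the board's middle along each side; other pots within 25 mm of their start; other drawers shut within 12 mm (value of joint chest_red_drawer0 above 0.157 m and value of joint each of chest_red_drawer1, chest_grey_drawer0, chest_grey_drawer1 below 0.012 m and x of pliers_pivot in the frame of red_floor between -0.098 and 0.098 m and y of pliers_pivot in the frame of red_floor between -0.074 and 0.074 m and x of pliers_tip in the frame of red_floor between -0.098 and 0.098 m and y of pliers_tip in the frame of red_floor between -0.074 and 0.074 m and x of pliers_tail in the frame of red_floor between -0.098 and 0.098 m and y of pliers_tail in the frame of red_floor between -0.074 and 0.074 m and z of pliers_pivot in the frame of red_floor between 0 and 0.014 m and z of each of pliers_tip, pliers_tail in the frame of red_floor below 0.02 m and linear speed of pliers below 0.03 m/s and ((x of jar in the frame of board between -0.06 and 0.06 m and y of jar in the frame of board between -0.06 and 0.06 m and z of jar in the frame of board between -0.014 and 0.014 m and angle between jar's own z axis and vertical below 0.1 rad and linear speed of jar below 0.03 m/s and contact force between the fingers and jar below 0.1 N) or (x of can in the frame of board between -0.06 and 0.06 m and y of can in the frame of board between -0.06 and 0.06 m and z of can in the frame of board between -0.014 and 0.014 m and angle between can's own z axis and vertical below 0.1 rad and linear speed of can below 0.03 m/s and contact force between the fingers and can below 0.1 N) or (x of cup in the frame of board between -0.06 and 0.06 m and y of cup in the frame of board between -0.06 and 0.06 m and z of cup in the frame of board between -0.014 and 0.014 m and angle between cup's own z axis and vertical below 0.1 rad and linear speed of cup below 0.03 m/s and contact force between the fingers and cup below 0.1 N)) and (distance of jar from where it was at the start of the episode below 0.025 m or (x of jar in the frame of board between -0.06 and 0.06 m and y of jar in the frame of board between -0.06 and 0.06 m and z of jar in the frame of board between -0.014 and 0.014 m and angle between jar's own z axis and vertical below 0.1 rad and linear speed of jar below 0.03 m/s and contact force between the fingers and jar below 0.1 N)) and (distance of can from where it was at the start of the episode below 0.025 m or (x of can in the frame of board between -0.06 and 0.06 m and y of can in the frame of board between -0.06 and 0.06 m and z of can in the frame of board between -0.014 and 0.014 m and angle between can's own z axis and vertical below 0.1 rad and linear speed of can below 0.03 m/s and contact force between the fingers and can below 0.1 N)) and (distance of cup from where it was at the start of the episode below 0.025 m or (x of cup in the frame of board between -0.06 and 0.06 m and y of cup in the frame of board between -0.06 and 0.06 m and z of cup in the frame of board between -0.014 and 0.014 m and angle between cup's own z axis and vertical below 0.1 rad and linear speed of cup below 0.03 m/s and contact force between the fingers and cup below 0.1 N))); the robot touches nothing.
It fails at once if a pot is tipped over (angle between any of jar, can, cup's own z axis and vertical above 0.5 rad).
It fails at once if a pot is dropped from more than about 2 cm or knocked away ((linear speed of jar above 0.6 m/s and contact force between the fingers and jar below 0.1 N) or (linear speed of can above 0.6 m/s and contact force between the fingers and can below 0.1 N) or (linear speed of cup above 0.6 m/s and contact force between the fingers and cup below 0.1 N)).
It fails at once if the red chest's drawer is shoved against a pot (contact force between chest_red and jar above 3 N or contact force between chest_red and can above 3 N or contact force between chest_red and cup above 3 N).
It fails at once if the figure, bowl or spatula is moved more than 30 mm (distance of any of figure, bowl, spatula from where it was at the start of the episode above 0.03 m).
It fails at once if the pliers are dropped from more than about 4 cm or thrown (linear speed of pliers above 0.9 m/s and contact force between the fingers and pliers below 0.1 N).
It also fails if it takes over 72 s, if anything falls off the work surface, if the arm or the gripper's body presses on something with over 40 N, if the wrist force passes 120 N, or if a joint passes its speed limit or range.

## Robot

A 7-joint arm with a two-finger parallel gripper is mounted at the origin on the work surface. World frame = base frame: x ahead of the robot, y to its left, z up, the work surface at z = 0. Lengths are in m, angles in rad, forces in N, time in s.
With the tool pointing down it reaches from about 0.425 to 0.875 m from the base axis. Payload 4.7 kg.
Tool frame: the origin (TCP) lies between the finger pads; the fingertips stand 11 mm ahead of it and the grasp point (between the pads) lies 8 mm behind it; z points along the fingers, y is the line along which they close (so a half turn about z gives the same grasp; the last joint's range is limited). The gripper opens to 87 mm and grips with 3 to 60 N. Pads are 19 mm wide; open, the fingers measure 117 mm over their backs; the gripper's body (75 mm by 190 mm) begins 51 mm behind the grasp point.
Start: joints at [0.014, 0.321, -0.07, 1.45, 0.023, 1.371, -0.057], TCP at [0.65, -0, 0.234] pointing down, gripper open.
Joint ranges: [-2.86, 2.86], [-0.3, 2.09], [-1.38, 1.24], [0.06, 2.45], [-1.56, 4.7], [0.09, 2.05], [-2.69, 2.69]. Speed limits (rad/s): [2.57, 2.57, 3.14, 3.14, 3.14, 3.14, 3.14].

## Interface

Orientations are given as a rotation vector (axis times angle).
In Python, from bench import ctrl gives the robot as it stands. The module is installed in compiled form; this text tells all that it offers.
- The arm moves only by the shell command python3 -m inch 'ROWS' [FORCE]. ROWS is JSON, a list of rows, each an object with "slide": the shift along the tool's x, y, z scaled (see below), a list of three; "angular": the turn, a rotation vector about the tool's x, y, z scaled (see below), a list of three; "claw": the opening, from -1 (shut) to 1 (fully open). In form: [{"slide": [tx, ty, tz], "angular": [rx, ry, rz], "claw": claw}, ...]. A call has 1 to 10 rows; each row is the pose to reach, as a shift and turn from the pose commanded when the call began, along the tool's axes at that moment; what a row does not reach only later rows make up. The controller multiplies each number of a shift by 0.25 m and each number of a turn by 30 degrees. A row lasts 1/10 s, in which the tool goes at most 50 mm and 8.59 degrees, less where a joint would pass 70% of its speed; a pose out of reach is approached as far as the arm can. A call with a number of a shift or a turn outside -1 to 1 is refused whole. A call with a gripper value outside its range is refused whole. The fingers move at their own pace and stop on an object; FORCE is the grip in N (left out, the last holds). Time passes only in rows, so rows that repeat a pose let the fingers close. It gives the time, the measured TCP pose, the force, the opening and the grip force at its end, in the units of the state.
- ctrl.get_state(): the state, without advancing time (a new reading comes with each control period).
- ctrl.get_image(name): name is "scene" or "side" or "wrist"; returns a dict with "color" (400x640x3 uint8, red, green, blue), "depth" (400x640 float32, m along the optical axis (not along the pixel's ray), 0 where there is no reading), "camera_matrix" (3x3 intrinsics, pixels), "extrinsics" (4x4, takes a point from camera to world coordinates); the wrist camera has in their place "tool_from_camera" (4x4, takes a point from camera to tool coordinates, whose origin is the TCP and whose axes are the flange's). Camera axes: x right, y up, looking along -z (the intrinsics and any distortion apply to the point x, -y, -z); pixel columns grow to the right and rows downward; lengths in m; the calibration is good to about 2 mm. A picture is of the moment at which its call begins: read the wrist's pose just before it.
- ctrl.close_job(): hands the job in; it is judged then, once.
Trained networks look in the newest picture that a camera, given by its name, has taken for a name from the list of things; names that differ only in an ending like _2 or _b are one class to them, and where a whole thing is asked for, a point or a joint stands for the part that bears it (a point fixed in the world has none). Each returns a list of dicts, best first, with "confidence" (0 to 1); they miss things now and then, are a little off and sometimes report something else, mostly with a low value. They report only what shows in the picture. A call takes as long as a camera call. They do not tell look-alikes from the thing itself.
- ctrl.find_in(query, camera): "bbox" ([centre column, centre row, width, height] in pixels, round what is visible of it).
- ctrl.outline_of(query, camera): "mask" (400x640 bool, what is visible of it) and "bbox" ([centre column, centre row, width, height] in pixels, round what is visible of it).
The state is a dict: "time": time; "joint_positions": joint angles; "qd": joint speeds; "joint_torque": joint torques, N m; "position": TCP position; "tool_rot": TCP orientation; "ft_force": force on the tool from outside, world axes, zero at the start; "torque": the same for the moment, N m; "grip_width": opening from 0.0 (shut) to 1.0 (fully open); "grip_force": force on a finger pad.
Only numpy, scipy, OpenCV 4.12 (cv2) and the standard library are available. Lean on these libraries where they do the work, as an engineer would, in place of code of your own. Each camera call takes 0.05 s, during which the arm holds its last target. There are 200 camera calls.

## Working session

There is one attempt and no reset: what is moved stays moved. The work goes in short steps, Python scripts to look and compute and a shell command to move; the robot and the scene stay as the last step left them, time stands still between calls to the robot, and variables do not carry over. Pictures are saved under pics/ and viewed, at most 10 in all, crops included, and the job is handed in when it is done.

```bash
mkdir -p pics
cat > h.py <<'E'
import numpy as np, cv2
from scipy.spatial.transform import Rotation as R
from bench import ctrl
def T():
    s=ctrl.get_state(); M=np.eye(4); M[:3,:3]=R.from_rotvec(s['tool_rot']).as_matrix(); M[:3,3]=s['position']; return M
def cloud(cam):
    M=T() if cam=='wrist' else None
    im=ctrl.get_image(cam); K=im['camera_matrix']; d=im['depth']
    E=M@im['tool_from_camera'] if cam=='wrist' else im['extrinsics']
    v,u=np.mgrid[0:400,0:640]
    p=np.stack([(u-K[0,2])/K[0,0]*d,-(v-K[1,2])/K[1,1]*d,-d],-1)
    W=p@E[:3,:3].T+E[:3,3]; W[d==0]=np.nan
    return im['color'],W
def save(n,c): cv2.imwrite('pics/'+n,c[...,::-1])
E
python3 - <<'E'
from h import *
s=ctrl.get_state(); print({k:np.round(v,3) for k,v in s.items()})
names=['chest_red','chest_red_drawer0_handle','chest_grey','pliers','jar','can','cup','board','turntable','figure','bowl','spatula']
for cam in ['scene','side']:
    c,W=cloud(cam); save(cam+'0.png',c)
    for n in names:
        for o in ctrl.outline_of(n,cam)[:2]:
            m=W[o['mask']]; m=m[~np.isnan(m[:,0])]
            if len(m)==0: continue
            print(cam,n,round(o['confidence'],2),np.round(o['bbox']),'med',np.round(np.median(m,0),3),'lo',np.round(np.percentile(m,3,0),3),'hi',np.round(np.percentile(m,97,0),3))
E
```

```text
{'time': np.float64(0.0), 'joint_positions': array([ 0.014,  0.322, -0.07 ,  1.452,  0.023,  1.371, -0.057]), 'qd': array([ 0.   , -0.   , -0.001, -0.001, -0.   , -0.001,  0.002]), 'joint_torque': array([-0.0000e+00, -4.9128e+01, -4.0400e-01, -3.1253e+01, -6.4000e-02,
        4.4000e-02,  0.0000e+00]), 'position': array([ 0.649, -0.   ,  0.232]), 'tool_rot': array([-2.221e+00, -2.221e+00,  2.000e-03]), 'ft_force': array([0.545, 0.921, 0.426]), 'torque': array([0.029, 0.04 , 0.055]), 'grip_force': np.float64(0.0), 'grip_width': np.float64(0.999)}
scene chest_red 0.71 [314. 298. 120. 145.] med [0.806 0.151 0.139] lo [0.649 0.056 0.01 ] hi [0.908 0.241 0.143]
scene chest_red 0.27 [291. 186.  36.  12.] med [ 0.509 -0.12   0.014] lo [ 0.46  -0.138  0.003] hi [ 0.527 -0.059  0.02 ]
scene chest_red_drawer0_handle 0.7 [331. 154.  23.  40.] med [ 0.37  -0.036  0.067] lo [ 0.337 -0.07   0.001] hi [ 0.397 -0.012  0.101]
scene chest_red_drawer0_handle 0.62 [340. 246.  71.  35.] med [0.658 0.136 0.124] lo [ 0.574  0.056 -0.001] hi [0.674 0.217 0.131]
scene chest_grey 0.74 [227. 250. 122. 129.] me
[... 2926 characters left out ...]
 -0.013  0.099]
side board 0.64 [394. 167.  62.  40.] med [ 0.486 -0.389  0.004] lo [ 0.41  -0.476  0.001] hi [ 0.571 -0.312  0.007]
side turntable 0.89 [213. 315.  77.  73.] med [0.489 0.371 0.038] lo [0.419 0.304 0.029] hi [0.572 0.457 0.041]
side figure 0.95 [208. 315.  38.  53.] med [0.467 0.409 0.057] lo [0.442 0.377 0.039] hi [0.5   0.433 0.178]
side figure 0.51 [340. 208.  20.  34.] med [ 0.494 -0.097  0.014] lo [ 0.45  -0.149  0.004] hi [ 0.551 -0.059  0.017]
side bowl 0.64 [346. 140.  33.  21.] med [ 0.698 -0.408  0.029] lo [ 0.637 -0.441  0.004] hi [ 0.742 -0.333  0.049]
side spatula 0.58 [168. 283.  48.  58.] med [0.653 0.386 0.002] lo [ 0.607  0.358 -0.002] hi [0.759 0.42  0.018]
```

View pics/scene0.png

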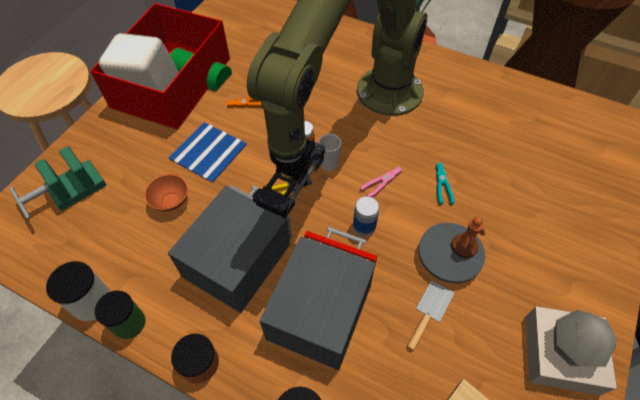

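View pics/side0.png

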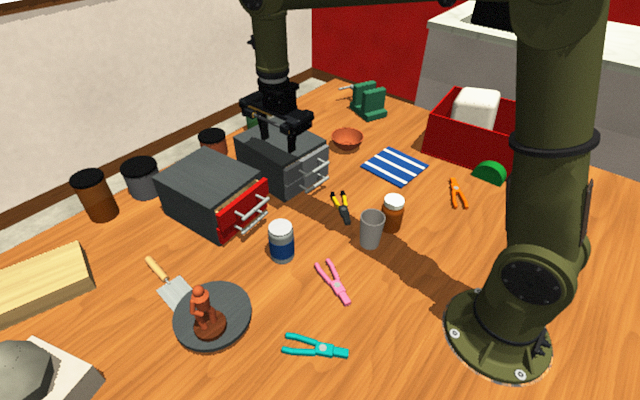

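The can (side view 281,242) stands before the red chest; the yellow pliers lie at (341,209), and the board is on the right (394,167). Next come precise fits.

```bash
cat > fit.py <<'E'
from h import *
C=[];P=[]
for cam in ['scene','side']:
    c,W=cloud(cam); k=~np.isnan(W[...,0]); C.append(c[k]); P.append(W[k])
col=[c.astype(int) for c in C]
def sel(i,x,y,z): 
    p=P[i]; return (p[:,0]>x[0])&(p[:,0]<x[1])&(p[:,1]>y[0])&(p[:,1]<y[1])&(p[:,2]>z[0])&(p[:,2]<z[1])
def rect(p):
    r=cv2.minAreaRect((p[:,:2]*1000).astype(np.float32)); return [np.round(a,1) for a in r],len(p)
for i in (0,1):
    print('CAM',i)
    p=P[i][sel(i,(.46,.58),(.08,.21),(.02,.125))]
    from scipy.optimize import least_squares
    s=p[(p[:,2]<.095)]; f=least_squares(lambda a:np.hypot(*(s[:,:2]-a).T)-.032,[.52,.147],loss='soft_l1',f_scale=.003)
    t=p[p[:,2]>.104]; print('can',f.x,len(s),'top',rect(t),p[:,2].max())
    for n,y in (('red',(.02,.29)),('grey',(-.24,0.02))):
        print(n,rect(P[i][sel(i,(.6,.95),y,(.136,.146))]))
    r,g,b=col[i].T; m=sel(i,(.38,.62),(-.5,-.28),(0,.012))
    print('board',rect(P[i][m&((b>1.5*r)|(r>150)&(b>150))]))
    m=sel(i,(.55,.7),(.03,.26),(.098,.112)); print('handle', rect(P[i][m&(abs(r-b)<30)&(P[i][:,0]<.63)]))
    m=sel(i,(.42,.60),(-.19,-.03),(.008,.022)); q=P[i][m]; print('pliers',rect(q))
    yl=m&(r>1.8*b)&(g>1.4*b)&(r>90); print(' yellow',P[i][yl].mean(0),yl.sum(),'all mean',q.mean(0), 'z',np.percentile(q[:,2],[50,95]))
E
python3 fit.py
python3 - <<'E'
import cv2
a=cv2.imread('pics/side0.png')[120:270,180:400]; cv2.imwrite('pics/sidecrop.png',cv2.resize(a,None,fx=3.6,fy=3.6,interpolation=2))
E
```

```text
CAM 0
can [0.51876606 0.14225585] 349 top ([array([519.7, 142.8]), array([58.7, 56.2]), np.float64(4.5)], 361) 0.1144196557563062
red ([array([792.4, 144.5]), array([226.5, 190.9]), np.float64(4.9)], 7816)
grey ([array([ 765.7, -115.9]), array([192.4, 226.2]), np.float64(86.1)], 6148)
board ([array([ 493.5, -395.1]), array([173.2, 173.3]), np.float64(85.7)], 2153)
handle ([array([611.4, 138.7]), array([78.2, 95.8]), np.float64(50.8)], 159)
pliers ([array([ 496.8, -114.9]), array([ 77.8, 131.6]), np.float64(10.3)], 127)
 yellow [ 0.51619239 -0.12545661  0.01442648] 74 all mean [ 0.50059619 -0.10577974  0.01439167] z [0.01417506 0.01833309]
CAM 1
can [0.51628934 0.14037368] 507 top ([array([515.3, 141. ]), array([57. , 55.3]), np.float64(38.5)], 328) 0.111973145992882
red ([array([789.5, 143.2]), array([229.2, 192.7]), np.float64(4.9)], 3437)
grey ([array([ 762.4, -116.4]), array([191.9, 228.7]), np.float64(86.8)], 1762)
board ([array([ 496. , -396.7]), array([172.5, 178.1]), np.float64(85.6)], 1376)
handle ([array([621.3, 130.3]), array([ 23.4, 103.6]), np.float64(5.1)], 139)
pliers ([array([ 501.7, -107.2]), array([ 44.8, 139.9]), np.float64(51.1)], 262)
 yellow [ 0.51823035 -0.11940595  0.01347619] 106 all mean [ 0.50017773 -0.10302028  0.01371417] z [0.01384631 0.01665769]
```

View pics/sidecrop.png

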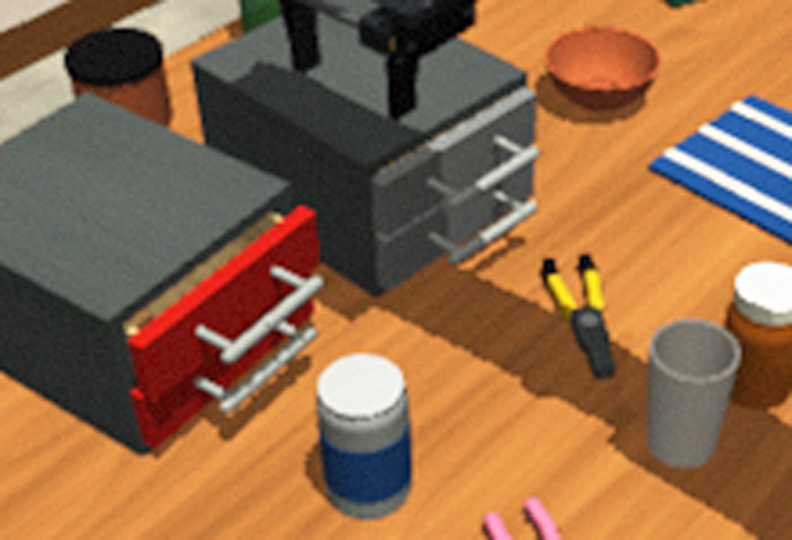

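The can is confirmed as the blocker (side view 281,242), standing at about (0.517, 0.141). The red drawer is slightly ajar, and the pliers' jaws point toward the robot. Moving above the can.

```bash
python3 -m inch '[{"slide":[0.2,-0.18,0],"angular":[0,0,0],"claw":1},{"slide":[0.4,-0.36,0],"angular":[0,0,0],"claw":1},{"slide":[0.566,-0.528,0],"angular":[0,0,0],"claw":1},{"slide":[0.566,-0.528,0],"angular":[0,0,0],"claw":1},{"slide":[0.566,-0.528,0],"angular":[0,0,0],"claw":1},{"slide":[0.566,-0.528,0],"angular":[0,0,0],"claw":1}]' 20
python3 - <<'E'
from h import *
from scipy.optimize import least_squares
c,W=cloud('wrist'); save('w1.png',c)
o=ctrl.outline_of('can','wrist')
for q in o[:2]:
    m=W[q['mask']]; m=m[~np.isnan(m[:,0])]; t=m[m[:,2]>.1]; print(q['confidence'],len(t), cv2.minEnclosingCircle((t[:,:2]*1000).astype(np.float32)) if len(t) else '', m[:,2].max())
p=W[~np.isnan(W[...,0])]; m=(p[:,2]>.1)&(p[:,2]<.118)&(np.hypot(p[:,0]-.52,p[:,1]-.141)<.06); t=p[m]; print(len(t),t.min(0),t.max(0))
print(T().round(3))
E
```

```text
time: 2.0
position: [0.5177, 0.1423, 0.2342]
tool_rot: [2.218, 2.223, 0.001]
ft_force: [0.3, -1.1, -0.5]
grip_width: 1.001
grip_force: 0.0
0.92 4259 ((517.7655639648438, 142.6752166748047), 30.812583923339844) 0.1132182023085469
4268 [0.48717455 0.11195833 0.10000383] [0.54854563 0.17173177 0.1132182 ]
[[ 0.002  1.     0.001  0.519]
 [ 1.    -0.002 -0.001  0.14 ]
 [-0.001  0.001 -1.     0.234]
 [ 0.     0.     0.     1.   ]]
```

```bash
python3 -m inch '[{"slide":[0,0,0.16],"angular":[0,0,0],"claw":1},{"slide":[0,0,0.32],"angular":[0,0,0],"claw":1},{"slide":[0,0,0.46],"angular":[0,0,0],"claw":1},{"slide":[0,0,0.58],"angular":[0,0,0],"claw":1},{"slide":[0,0,0.656],"angular":[0,0,0],"claw":1},{"slide":[0,0,0.656],"angular":[0,0,0],"claw":1},{"slide":[0,0,0.656],"angular":[0,0,0],"claw":0.6},{"slide":[0,0,0.656],"angular":[0,0,0],"claw":0.3},{"slide":[0,0,0.656],"angular":[0,0,0],"claw":0.1},{"slide":[0,0,0.656],"angular":[0,0,0],"claw":-0.2}]' 25
python3 -m inch '[{"slide":[0,0,0],"angular":[0,0,0],"claw":-0.3},{"slide":[0,0,0],"angular":[0,0,0],"claw":-0.3},{"slide":[0,0,0],"angular":[0,0,0],"claw":-0.3},{"slide":[0,0,0],"angular":[0,0,0],"claw":-0.3}]' 25
```

```text
time: 3.1
position: [0.5187, 0.1416, 0.0707]
tool_rot: [2.221, 2.221, 0.002]
ft_force: [-2.4, 0.1, 3.6]
grip_width: 0.729
grip_force: 25.2
time: 3.5
position: [0.5187, 0.1416, 0.0707]
tool_rot: [2.221, 2.221, 0.002]
ft_force: [-1.1, -0.4, 5.4]
grip_width: 0.73
grip_force: 25.0
```

```bash
python3 -m inch '[{"slide":[0,0,-0.08],"angular":[0,0,0],"claw":-0.3},{"slide":[0,0,-0.2],"angular":[0,0,0],"claw":-0.3},{"slide":[0,0,-0.34],"angular":[0,0,0],"claw":-0.3},{"slide":[0,0,-0.46],"angular":[0,0,0],"claw":-0.3},{"slide":[0,0,-0.5],"angular":[0,0,0],"claw":-0.3},{"slide":[-0.1,0,-0.5],"angular":[0,0,0],"claw":-0.3},{"slide":[-0.24,0,-0.5],"angular":[0,0,0],"claw":-0.3},{"slide":[-0.4,0,-0.5],"angular":[0,0,0],"claw":-0.3},{"slide":[-0.56,0,-0.5],"angular":[0,0,0],"claw":-0.3},{"slide":[-0.72,0,-0.5],"angular":[0,0,0],"claw":-0.3}]'
python3 -m inch '[{"slide":[-0.16,0,0],"angular":[0,0,0],"claw":-0.3},{"slide":[-0.32,0,0],"angular":[0,0,0],"claw":-0.3},{"slide":[-0.48,0,0],"angular":[0,0,0],"claw":-0.3},{"slide":[-0.64,0,0],"angular":[0,0,0],"claw":-0.3},{"slide":[-0.8,-0.05,0],"angular":[0,0,0],"claw":-0.3},{"slide":[-0.94,-0.08,0],"angular":[0,0,0],"claw":-0.3},{"slide":[-1,-0.095,0],"angular":[0,0,0],"claw":-0.3}]'
python3 -m inch '[{"slide":[-0.12,0,0],"angular":[0,0,0],"claw":-0.3},{"slide":[-0.24,0,0],"angular":[0,0,0],"claw":-0.3},{"slide":[-0.34,0,0],"angular":[0,0,0],"claw":-0.3},{"slide":[-0.4,0,0],"angular":[0,0,0],"claw":-0.3},{"slide":[-0.43,0,0],"angular":[0,0,0],"claw":-0.3},{"slide":[-0.43,0,0],"angular":[0,0,0],"claw":-0.3},{"slide":[-0.43,0,0],"angular":[0,0,0],"claw":-0.3},{"slide":[-0.43,0,0],"angular":[0,0,0],"claw":-0.3}]'
```

```text
time: 4.5
position: [0.5168, -0.04, 0.1927]
tool_rot: [-2.22, -2.221, 0.003]
ft_force: [0.7, -1.2, -3.7]
grip_width: 0.721
grip_force: 25.0
time: 5.2
position: [0.4913, -0.2928, 0.1926]
tool_rot: [-2.227, -2.214, 0.005]
ft_force: [0.1, 0.1, -3.4]
grip_width: 0.725
grip_force: 25.0
time: 6.0
position: [0.495, -0.3943, 0.1945]
tool_rot: [-2.219, -2.224, -0.002]
ft_force: [1.0, 0.2, -2.6]
grip_width: 0.723
grip_force: 25.0
```

Run:
```python
from h import *
for cam in ['side','scene']:
    c,W=cloud(cam); save(cam+'2.png',c)
    for o in ctrl.outline_of('can',cam)[:1]:
        m=W[o['mask']]; m=m[~np.isnan(m[:,0])]; print(cam,o['confidence'],np.percentile(m,2,0),np.percentile(m,98,0))
print(T()[:3,3])
```

```text
side 0.66 [ 0.46037224 -0.40910241  0.12867202] [ 0.51516192 -0.36123739  0.23393156]
scene 0.65 [ 0.47343256 -0.40334734  0.12483107] [ 0.5274855  -0.36085602  0.2347786 ]
[ 0.49459065 -0.39533933  0.19482804]
```

```bash
python3 -m inch '[{"slide":[0,0,0.12],"angular":[0,0,0],"claw":-0.3},{"slide":[0,0,0.24],"angular":[0,0,0],"claw":-0.3},{"slide":[0,0,0.34],"angular":[0,0,0],"claw":-0.3},{"slide":[0,0,0.41],"angular":[0,0,0],"claw":-0.3},{"slide":[0,0,0.45],"angular":[0,0,0],"claw":-0.3},{"slide":[0,0,0.46],"angular":[0,0,0],"claw":-0.3},{"slide":[0,0,0.466],"angular":[0,0,0],"claw":-0.3},{"slide":[0,0,0.47],"angular":[0,0,0],"claw":-0.3},{"slide":[0,0,0.47],"angular":[0,0,0],"claw":-0.3}]'
```

```text
time: 7.1
position: [0.4948, -0.3964, 0.0781]
tool_rot: [2.22, 2.22, 0.001]
ft_force: [1.1, -0.6, -3.3]
grip_width: 0.723
grip_force: 25.0
```

```bash
python3 -m inch '[{"slide":[0,0,0.004],"angular":[0,0,0],"claw":-0.3},{"slide":[0,0,0.008],"angular":[0,0,0],"claw":-0.3},{"slide":[0,0,0.008],"angular":[0,0,0],"claw":-0.3}]'
python3 -m inch '[{"slide":[0,0,0.008],"angular":[0,0,0],"claw":0.5},{"slide":[0,0,0.008],"angular":[0,0,0],"claw":0.7},{"slide":[0,0,0.008],"angular":[0,0,0],"claw":1},{"slide":[0,0,0.008],"angular":[0,0,0],"claw":1},{"slide":[0,0,0.008],"angular":[0,0,0],"claw":1}]'
```

```text
time: 7.4
position: [0.4947, -0.3966, 0.0768]
tool_rot: [2.22, 2.22, 0.001]
ft_force: [-2.6, 0.6, 5.5]
grip_width: 0.725
grip_force: 25.0
time: 7.9
position: [0.4944, -0.396, 0.073]
tool_rot: [2.221, 2.222, 0.0]
ft_force: [-0.5, 0.1, -0.1]
grip_width: 0.974
grip_force: 0.0
```

```bash
python3 -m inch '[{"slide":[0,0,-0.1],"angular":[0,0,0],"claw":1},{"slide":[0,0,-0.28],"angular":[0,0,0],"claw":1},{"slide":[0,0,-0.46],"angular":[0,0,0],"claw":1},{"slide":[0,0,-0.64],"angular":[0,0,0],"claw":1},{"slide":[0.18,0,-0.68],"angular":[0,0,0],"claw":1},{"slide":[0.36,0,-0.68],"angular":[0,0,0],"claw":1},{"slide":[0.54,0,-0.68],"angular":[0,0,0],"claw":1},{"slide":[0.72,0,-0.68],"angular":[0,0,0],"claw":1},{"slide":[0.9,0,-0.68],"angular":[0,0,0],"claw":1},{"slide":[1,0,-0.68],"angular":[0,0,0],"claw":1}]'
python3 -m inch '[{"slide":[0.18,0.04,0],"angular":[0,0,0],"claw":1},{"slide":[0.36,0.08,0],"angular":[0,0,0],"claw":1},{"slide":[0.54,0.14,0],"angular":[0,0,0],"claw":0.5},{"slide":[0.72,0.2,0],"angular":[0,0,0],"claw":0.2},{"slide":[0.86,0.26,0],"angular":[0,0,0],"claw":0},{"slide":[0.98,0.3,0],"angular":[0,0,0],"claw":0},{"slide":[1,0.32,0],"angular":[0,0,0],"claw":0},{"slide":[1,0.32,0],"angular":[0,0,0],"claw":0},{"slide":[1,0.32,0],"angular":[0,0,0],"claw":0}]'
python3 - <<'E'
from h import *
c,W=cloud('wrist'); save('w3.png',c); np.save('w3.npy',W)
print(T()[:3,3])
for n in ['chest_red_drawer0_handle','chest_red']:
  for o in ctrl.outline_of(n,'wrist')[:2]:
    m=W[o['mask']]; m=m[~np.isnan(m[:,0])]; print(n,o['confidence'],np.round(o['bbox']),np.percentile(m,2,0),np.percentile(m,98,0))
c,W=cloud('side')
for o in ctrl.outline_of('can','side')[:1]:
    m=W[o['mask']]; m=m[~np.isnan(m[:,0])]; print('can',o['confidence'],np.percentile(m,2,0),np.percentile(m,98,0))
E
```

```text
time: 8.9
position: [0.4944, -0.1415, 0.2433]
tool_rot: [-2.216, -2.226, -0.002]
ft_force: [1.1, 0.2, 0.1]
grip_width: 1.007
grip_force: 0.0
time: 9.8
position: [0.5742, 0.1021, 0.2429]
tool_rot: [2.223, 2.219, -0.002]
ft_force: [-0.6, -0.5, 0.2]
grip_width: 0.523
grip_force: 0.0
[0.57420014 0.10175449 0.24304145]
chest_red_drawer0_handle 0.74 [417. 143. 102. 241.] [0.61257371 0.05091733 0.07974447] [0.69679911 0.2181965  0.12947085]
chest_red 0.79 [504. 137. 271. 269.] [0.61896502 0.05240813 0.0795654 ] [0.80240562 0.2288251  0.14231881]
can 0.6 [ 0.45998102 -0.42323376  0.00672774] [ 0.51925793 -0.36379653  0.11596679]
```

View pics/w3.png

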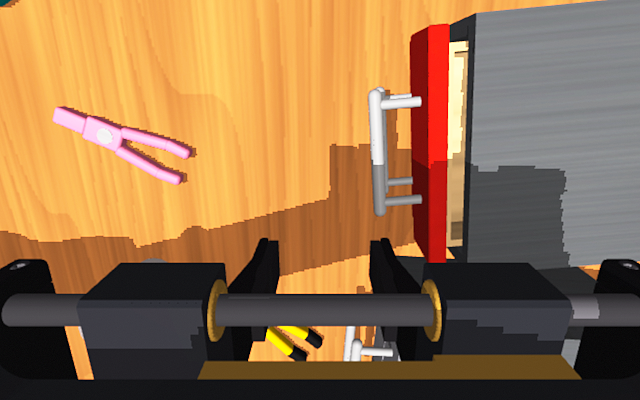

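The wrist picture shows the top handle bar (columns 370–388, rows 88–215), the ajar red front (410–450), and the pink look-alike on the left. Fitting the bar.

Run:
```python
from h import *
W=np.load('w3.npy'); q=W[85:218,366:392].reshape(-1,3); q=q[(q[:,2]>.098)&(q[:,2]<.116)]
r=cv2.minAreaRect((q[:,:2]*1000).astype(np.float32)); print(len(q),r, np.percentile(q,[2,50,98],axis=0))
b=cv2.fitLine(q[:,:2].astype(np.float32),cv2.DIST_HUBER,0,.01,.01).ravel(); print(b,np.degrees(np.arctan2(b[1],b[0])))
W2=W.reshape(-1,3);t=W2[(W2[:,2]>.136)&(W2[:,2]<.146)]; 
# chest front edge
for y in (.08,.1,.12,.14,.16,.18,.2):
    s=t[abs(t[:,1]-y)<.004]; f=W2[(abs(W2[:,1]-y)<.004)&(W2[:,2]>.122)&(W2[:,2]<.134)]
    print(y,np.percentile(s[:,0],1),np.percentile(f[:,0],[2,98]))
```

```text
1844 ((620.8322143554688, 129.19583129882812), (18.554994583129883, 104.93573760986328), 4.813634872436523) [[0.6091465  0.08069794 0.10463242]
 [0.61697218 0.13441662 0.10838749]
 [0.62790264 0.17831549 0.11045064]]
[ 0.07829604 -0.9969302   0.6172735   0.13271351] -85.50937
0.08 0.6839572728976006 [0.65676502 0.68416729]
0.1 0.6821384313377135 [0.65482377 0.68245889]
0.12 0.6804963679410775 [0.65302115 0.68077474]
0.14 0.6785279647610953 [0.65136515 0.67892168]
0.16 0.6769624969707261 [0.64963663 0.677205  ]
0.18 0.6750462209764695 [0.64774892 0.6754124 ]
0.2 0.6732797559397343 [0.64602431 0.67360618]
```

```bash
python3 -m inch '[{"slide":[0.06,0.09,0],"angular":[0,0,-0.16],"claw":-0.38},{"slide":[0.116,0.171,0],"angular":[0,0,-0.16],"claw":-0.38},{"slide":[0.116,0.171,0],"angular":[0,0,-0.16],"claw":-0.38},{"slide":[0.116,0.171,0.1],"angular":[0,0,-0.16],"claw":-0.38},{"slide":[0.116,0.171,0.22],"angular":[0,0,-0.16],"claw":-0.38},{"slide":[0.116,0.171,0.36],"angular":[0,0,-0.16],"claw":-0.38},{"slide":[0.116,0.171,0.36],"angular":[0,0,-0.16],"claw":-0.38},{"slide":[0.116,0.171,0.36],"angular":[0,0,-0.16],"claw":-0.38}]' 20
python3 - <<'E'
from h import *
c,W=cloud('wrist'); save('w4.png',c); M=T(); print(M.round(3))
p=W.reshape(-1,3); q=p[(p[:,2]>.098)&(p[:,2]<.114)&(p[:,0]>.58)&(p[:,0]<.635)&(p[:,1]>.06)&(p[:,1]<.2)]
for y in np.arange(.08,.2,.01):
    s=q[abs(q[:,1]-y)<.003]; 
    if len(s)>3: print(round(y,2),np.percentile(s[:,0],[3,50,97]).round(4),len(s))
E
```

```text
time: 10.85
position: [0.6167, 0.1323, 0.1535]
tool_rot: [-2.127, -2.312, 0.001]
ft_force: [-0.1, 0.0, 0.8]
grip_width: 0.307
grip_force: 0.0
[[-0.083  0.997  0.002  0.618]
 [ 0.997  0.083  0.     0.133]
 [ 0.     0.002 -1.     0.155]
 [ 0.     0.     0.     1.   ]]
0.09 [0.6156 0.6268 0.634 ] 166
0.1 [0.6148 0.6199 0.6249] 144
0.11 [0.614  0.619  0.6239] 151
0.12 [0.6133 0.6181 0.623 ] 154
0.13 [0.6119 0.617  0.6223] 166
0.14 [0.6112 0.6166 0.6218] 177
0.15 [0.6104 0.6154 0.6209] 187
0.16 [0.6096 0.6147 0.62  ] 192
0.17 [0.6094 0.6217 0.6341] 484
0.18 [0.6088 0.6131 0.6178] 136
```

View pics/w4.png

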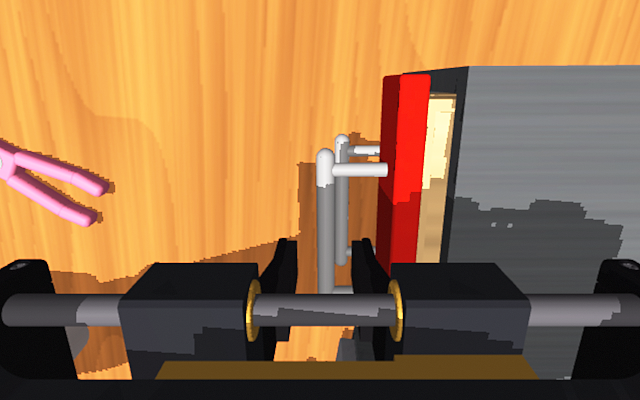

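The bar (column 325) lies between the open fingers. Lowering, closing and pulling.

```bash
python3 -m inch '[{"slide":[0,0,0.1],"angular":[0,0,0],"claw":-0.38},{"slide":[0,0,0.19],"angular":[0,0,0],"claw":-0.38},{"slide":[0,0,0.232],"angular":[0,0,0],"claw":-0.38},{"slide":[0,0,0.232],"angular":[0,0,0],"claw":-0.38},{"slide":[0,0,0.232],"angular":[0,0,0],"claw":-0.7},{"slide":[0,0,0.232],"angular":[0,0,0],"claw":-1},{"slide":[0,0,0.232],"angular":[0,0,0],"claw":-1},{"slide":[0,0,0.232],"angular":[0,0,0],"claw":-1}]' 20
```

```text
time: 11.7
position: [0.6178, 0.1332, 0.0965]
tool_rot: [2.126, 2.312, 0.003]
ft_force: [-0.0, 0.5, 3.1]
grip_width: 0.112
grip_force: 20.0
```

```bash
python3 -m inch '[{"slide":[0,-0.03,0],"angular":[0,0,0],"claw":-1},{"slide":[0,-0.1,0],"angular":[0,0,0],"claw":-1},{"slide":[0,-0.18,0],"angular":[0,0,0],"claw":-1},{"slide":[0,-0.26,0],"angular":[0,0,0],"claw":-1},{"slide":[0,-0.34,0],"angular":[0,0,0],"claw":-1},{"slide":[0,-0.42,0],"angular":[0,0,0],"claw":-1},{"slide":[0,-0.5,0],"angular":[0,0,0],"claw":-1},{"slide":[0,-0.54,0],"angular":[0,0,0],"claw":-1},{"slide":[0,-0.56,0],"angular":[0,0,0],"claw":-1},{"slide":[0,-0.56,0],"angular":[0,0,0],"claw":-1}]'
python3 -m inch '[{"slide":[0,-0.01,0],"angular":[0,0,0],"claw":-1},{"slide":[0,-0.02,0],"angular":[0,0,0],"claw":-1},{"slide":[0,-0.03,0],"angular":[0,0,0],"claw":-1},{"slide":[0,-0.04,0],"angular":[0,0,0],"claw":-1},{"slide":[0,-0.04,0],"angular":[0,0,0],"claw":-1}]'
```

```text
time: 12.7
position: [0.4772, 0.1208, 0.0964]
tool_rot: [2.125, 2.311, 0.001]
ft_force: [-1.7, -1.5, 6.7]
grip_width: 0.116
grip_force: 20.0
time: 13.2
position: [0.4681, 0.12, 0.0964]
tool_rot: [2.125, 2.311, 0.002]
ft_force: [0.6, -1.9, 7.2]
grip_width: 0.117
grip_force: 20.0
```

```bash
python3 -m inch '[{"slide":[0,-0.01,0],"angular":[0,0,0],"claw":-1},{"slide":[0,-0.02,0],"angular":[0,0,0],"claw":-1},{"slide":[0,-0.02,0],"angular":[0,0,0],"claw":-1}]'
python3 -m inch '[{"slide":[0,-0.01,0],"angular":[0,0,0],"claw":-1},{"slide":[0,-0.02,0],"angular":[0,0,0],"claw":-1},{"slide":[0,-0.02,0],"angular":[0,0,0],"claw":-1}]'
```

```text
time: 13.5
position: [0.4645, 0.1197, 0.0964]
tool_rot: [2.124, 2.309, 0.006]
ft_force: [4.3, -0.5, 3.0]
grip_width: 0.115
grip_force: 20.0
time: 13.8
position: [0.4644, 0.1197, 0.0966]
tool_rot: [2.12, 2.304, 0.02]
ft_force: [19.6, 0.0, -9.8]
grip_width: 0.116
grip_force: 20.0
```

```bash
python3 -m inch '[{"slide":[0,0.022,0],"angular":[0,0,0],"claw":-1},{"slide":[0,0.022,0],"angular":[0,0,0],"claw":-0.38},{"slide":[0,0.022,0],"angular":[0,0,0],"claw":-0.38},{"slide":[0,0.022,0],"angular":[0,0,0],"claw":-0.38},{"slide":[0,0.022,-0.1],"angular":[0,0,0],"claw":-0.38},{"slide":[0,0.022,-0.28],"angular":[0,0,0],"claw":-0.38},{"slide":[0,0.022,-0.46],"angular":[0,0,0],"claw":0.3},{"slide":[0,0.022,-0.6],"angular":[0,0,0],"claw":1},{"slide":[0,0.022,-0.6],"angular":[0,0,0],"claw":1},{"slide":[0,0.022,-0.6],"angular":[0,0,0],"claw":1}]'
python3 -m inch '[{"slide":[-0.14,0.03,0],"angular":[0,0,0],"claw":1},{"slide":[-0.28,0.06,0],"angular":[0,0,0],"claw":1},{"slide":[-0.42,0.1,0],"angular":[0,0,0],"claw":1},{"slide":[-0.54,0.16,0],"angular":[0,0,0],"claw":1},{"slide":[-0.6,0.16,0],"angular":[0,0,0],"claw":1},{"slide":[-0.6,0.16,0],"angular":[0,0,0],"claw":1},{"slide":[-0.6,0.16,0],"angular":[0,0,0],"claw":1}]'
python3 - <<'E'
from h import *
c,W=cloud('wrist'); save('w5.png',c); np.save('w5.npy',W); print(T().round(3))
c,W=cloud('scene'); save('s5.png',c); np.save('s5.npy',W)
c2,W2=cloud('side'); save('d5.png',c2); np.save('d5.npy',W2)
a=cv2.resize(c[190:300,240:400],None,fx=4,fy=4)[:440]; b=c
save('mix5.png',a)
E
```

```text
time: 14.8
position: [0.4627, 0.1202, 0.2451]
tool_rot: [2.126, 2.313, 0.0]
ft_force: [-0.4, -0.0, -0.1]
grip_width: 0.589
grip_force: 0.0
time: 15.5
position: [0.5144, -0.0246, 0.2439]
tool_rot: [-2.123, -2.312, 0.001]
ft_force: [-0.0, -0.4, -0.2]
grip_width: 0.992
grip_force: 0.0
[[-0.086  0.996 -0.002  0.515]
 [ 0.996  0.086  0.001 -0.024]
 [ 0.001 -0.002 -1.     0.244]
 [ 0.     0.     0.     1.   ]]
```

View pics/w5.png

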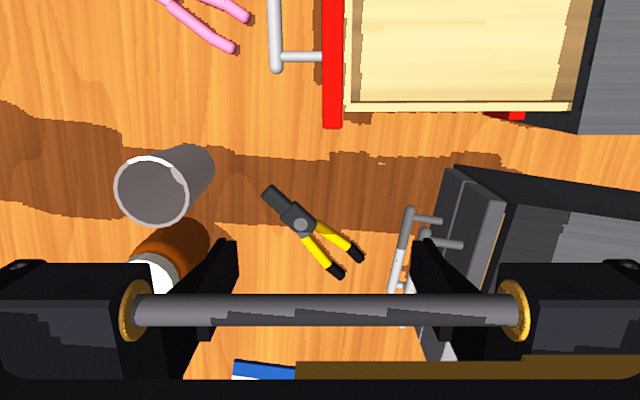

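View pics/mix5.png

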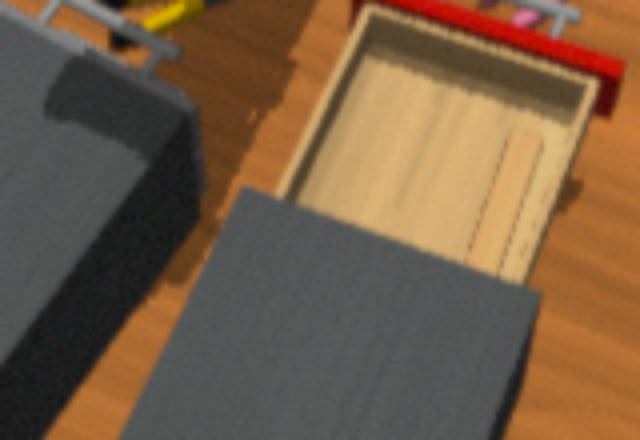

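The wrist view shows the whole pliers: pivot (300,224), tip (270,193), handle ends about (337,272)/(357,256). The scene crop shows the open drawer with the rib on its +y side, crop (505,200). Measuring both.

Run:
```python
from h import *
W=np.load('w5.npy'); c=cv2.imread('pics/w5.png')
q=W[180:285,255:370].reshape(-1,3); g=q[(q[:,2]>.007)&(q[:,2]<.025)&(q[:,0]<.58)]
r=cv2.minAreaRect((g[:,:2]*1000).astype(np.float32)); print('rect',r,cv2.boxPoints(r).tolist(),len(g))
for n,(u,v) in dict(pivot=(301,224),tip=(270,192),t1=(338,273),t2=(358,257)).items(): print(n,np.nanmedian(W[v-1:v+2,u-1:u+2].reshape(-1,3),0).round(4))
piv=np.nanmedian(W[222:227,299:304].reshape(-1,3),0)
# extents of head across
for ang in (None,):
    tip=np.nanmedian(W[191:195,269:273].reshape(-1,3),0); d=(tip-piv)[:2]; d/=np.linalg.norm(d); print('dir deg tip',np.degrees(np.arctan2(d[1],d[0])))
    a=np.radians(np.degrees(np.arctan2(d[1],d[0])))
h=(g[:,:2]-piv[:2]); 
l=h@d; n=h@[-d[1],d[0]]
print('l',np.percentile(l,[0.5,99.5]),'head across',np.percentile(n[abs(l)<.012],[1,99]),'tail across',np.percentile(n[l<-.07],[1,99]),'tip across',np.percentile(n[l>.04],[1,99]))
S=np.load('s5.npy')
for u,v in ((520,130),(543,135),(473,262),(497,272),(508,200)):
    x,y=240+u/4,190+v/4; print('rib',S[int(round(y)),int(round(x))].round(4))
# drawer walls
p=S.reshape(-1,3); f=p[(p[:,0]>.49)&(p[:,0]<.66)&(p[:,1]>.04)&(p[:,1]<.23)]
fl=f[abs(f[:,2]-.08)<.006]; print('floor',cv2.minAreaRect((fl[:,:2]*1000).astype(np.float32)),np.median(fl[:,2]))
ex=np.array([np.cos(np.radians(5)),np.sin(np.radians(5))]); ey=np.array([-ex[1],ex[0]])
bar=np.array([.4645,.1197]); L=(f[:,:2]-bar)@ex; N=(f[:,:2]-bar)@ey
import itertools
rb=(f[:,2]>.087)&(f[:,2]<.097)&(N<.07)&(N>-.07); 
k=rb; print('rib zone', k.sum(), np.percentile(N[k],[5,25,50,75,95]),np.percentile(L[k],[2,98]))
wl=(f[:,2]>.112)&(f[:,2]<.122)&(L>.06); print('walls N',np.percentile(N[wl&(N<0)],[2,98]),np.percentile(N[wl&(N>0)],[2,98]))
w=W.reshape(-1,3); w=w[(w[:,0]>.48)&(w[:,0]<.65)&(w[:,1]>.0)]; N2=(w[:,:2]-bar)@ey; L2=(w[:,:2]-bar)@ex; k=(w[:,2]>.112)&(w[:,2]<.122)&(L2>.06)&(N2<0); print('wrist wall N',np.percentile(N2[k],[2,98]))
k=(w[:,2]>.122)&(w[:,2]<.135)&(L2<.07);print('front L',np.percentile(L2[k],[2,98]),'N',np.percentile(N2[k],2))
k=(w[:,2]>.136)&(w[:,2]<.146)&(N2>-.08);print('chest edge L',np.percentile(L2[k],2))
```

```text
rect ((504.3230285644531, -104.71406555175781), (44.75816345214844, 139.49090576171875), 49.607093811035156) [[436.7013854980469, -76.5615463256836], [542.9402465820312, -166.95523071289062], [571.9447021484375, -132.8665771484375], [465.705810546875, -42.472900390625]] 2524
pivot [ 0.4937 -0.0957  0.0179]
tip [ 0.4571 -0.0609  0.0167]
t1 [ 0.5417 -0.1551  0.0164]
t2 [ 0.5629 -0.1319  0.0169]
dir deg tip 135.97126852325945
l [-0.08293073  0.05501057] head across [-0.01330507  0.01333075] tail across [-0.02662683  0.01653877] tip across [-0.00472544  0.01304776]
rib [0.5421 0.164  0.0797]
rib [0.5386 0.1797 0.0763]
rib [0.6507 0.179  0.0916]
rib [0.6484 0.1942 0.0905]
rib [0.5997 0.1803 0.0908]
floor ((581.943359375, 133.9421844482422), (141.24839782714844, 165.59913635253906), 4.6749467849731445) 0.07957529851673084
rib zone 417 [-0.03557687  0.03697356  0.0439497   0.05070287  0.05625246] [0.0547753 0.1901361]
walls N [-0.08371981 -0.07692573] [0.07054707 0.0765049 ]
wrist wall N [-0.0844905  -0.07856699]
front L [0.03544443 0.04955532] N -0.09424057438513596Traceback (most recent call last):
  File "<stdin>", line 28, in <module>
    return _quantile_unchecked(
        a, q, axis, out, overwrite_input, method, keepdims, weights)
    return _ureduce(a,
                    func=_quantile_ureduce_func,
    ...<5 lines>...
                    overwrite_input=overwrite_input,
                    method=method)
    r = func(a, **kwargs)
    result = _quantile(arr,
                       quantiles=q,
    ...<2 lines>...
                       out=out,
                       weights=wgt)
    slices_having_nans = np.isnan(arr[-1, ...])
                                  ~~~^^^^^^^^^
IndexError: index -1 is out of bounds for axis 0 with size 0
```

```bash
python3 - <<'E'
from h import *
a=np.radians(49.7); y=np.array([np.cos(a),np.sin(a)]); x=np.array([-y[1],y[0]])
for f in ('w5','s5','d5'):
    p=np.load(f+'.npy').reshape(-1,3); p=p[~np.isnan(p[:,0])]; d=p[:,:2]-[.493,-.095]; k=(p[:,2]>.05)&(p[:,2]<.15)&(abs(d@y)<.13)&(abs(d@x)<.07)
    dx=np.maximum(abs(d@x)-.0375,0); dy=np.maximum(abs(d@y)-.095,0); g=np.hypot(dx,dy)
    if f!='w5': k&=p[:,2]<.14
    i=np.where(k)[0]; i=i[np.argsort(g[i])][:400:40]; print(f,k.sum()); print(np.c_[p[i],g[i]].round(3))
E
python3 -m inch '[{"slide":[-0.1,-0.04,0],"angular":[0,0,-0.25],"claw":0.2},{"slide":[-0.2,-0.08,0],"angular":[0,0,-0.5],"claw":0.2},{"slide":[-0.273,-0.11,0],"angular":[0,0,-0.75],"claw":0.2},{"slide":[-0.273,-0.11,0],"angular":[0,0,-1],"claw":0.2},{"slide":[-0.273,-0.11,0],"angular":[0,0,-1],"claw":0.2}]' 30
python3 -m inch '[{"slide":[0,0,0],"angular":[0,0,-0.25],"claw":0.2},{"slide":[0,0,0],"angular":[0,0,-0.493],"claw":0.2},{"slide":[0,0,0],"angular":[0,0,-0.493],"claw":0.2},{"slide":[0,0,0],"angular":[0,0,-0.493],"claw":0.2}]'
python3 - <<'E'
from h import *
print(T().round(4)); c,W=cloud('wrist'); save('w6.png',c)
E
```

```text
w5 1304
[[ 0.386 -0.138  0.053  0.018]
 [ 0.602 -0.055  0.106  0.02 ]
 [ 0.602 -0.056  0.107  0.021]
 [ 0.386 -0.129  0.06   0.022]
 [ 0.604 -0.055  0.052  0.023]
 [ 0.603 -0.059  0.109  0.024]
 [ 0.603 -0.061  0.109  0.024]
 [ 0.383 -0.129  0.078  0.025]
 [ 0.381 -0.131  0.081  0.025]
 [ 0.605 -0.06   0.109  0.026]]
s5 162
[[ 0.387 -0.137  0.08   0.017]
 [ 0.382 -0.129  0.101  0.025]
 [ 0.382 -0.123  0.105  0.03 ]
 [ 0.613 -0.058  0.112  0.033]
 [ 0.522  0.046  0.127  0.044]]
d5 94
[[ 0.595 -0.058  0.105  0.017]
 [ 0.514  0.029  0.125  0.03 ]
 [ 0.519  0.04   0.126  0.039]]
time: 16.15
position: [0.4936, -0.0957, 0.2453]
tool_rot: [1.454, 2.784, 0.001]
ft_force: [0.3, 0.8, 0.2]
grip_width: 0.648
grip_force: 0.0
time: 16.55
position: [0.4939, -0.0953, 0.2451]
tool_rot: [1.089, 2.946, 0.0]
ft_force: [-0.3, 1.1, 0.6]
grip_width: 0.604
grip_force: 0.0
[[-7.595e-01  6.505e-01  2.000e-04  4.939e-01]
 [ 6.505e-01  7.595e-01  1.000e-04 -9.530e-02]
 [-1.000e-04  3.000e-04 -1.000e+00  2.451e-01]
 [ 0.000e+00  0.000e+00  0.000e+00  1.000e+00]]
```

Clearances to the jar and the grey handle are at least 17 mm. Descending on the pliers.

```bash
python3 -m inch '[{"slide":[0,0,0.16],"angular":[0,0,0],"claw":0.1},{"slide":[0,0,0.34],"angular":[0,0,0],"claw":0.1},{"slide":[0,0,0.52],"angular":[0,0,0],"claw":0.1},{"slide":[0,0,0.68],"angular":[0,0,0],"claw":0.1},{"slide":[0,0,0.8],"angular":[0,0,0],"claw":0.1},{"slide":[0,0,0.87],"angular":[0,0,0],"claw":0.1},{"slide":[0,0,0.912],"angular":[0,0,0],"claw":0.1},{"slide":[0,0,0.912],"angular":[0,0,0],"claw":0.1},{"slide":[0,0,0.912],"angular":[0,0,0],"claw":0.1}]' 30
python3 -m inch '[{"slide":[0,0,0],"angular":[0,0,0],"claw":-0.2},{"slide":[0,0,0],"angular":[0,0,0],"claw":-0.5},{"slide":[0,0,0],"angular":[0,0,0],"claw":-0.8},{"slide":[0,0,0],"angular":[0,0,0],"claw":-0.8},{"slide":[0,0,0],"angular":[0,0,0],"claw":-0.8}]' 30
```

```text
time: 17.5
position: [0.4946, -0.0964, 0.0179]
tool_rot: [1.086, 2.947, 0.001]
ft_force: [0.6, -0.7, 0.9]
grip_width: 0.549
grip_force: 0.0
time: 18.0
position: [0.4941, -0.0966, 0.0176]
tool_rot: [1.085, 2.948, 0.0]
ft_force: [-0.3, 0.4, 4.2]
grip_width: 0.295
grip_force: 30.0
```

```bash
python3 -m inch '[{"slide":[0,0,-0.06],"angular":[0,0,0],"claw":-0.8},{"slide":[0,0,-0.2],"angular":[0,0,0],"claw":-0.8},{"slide":[0,0,-0.36],"angular":[0,0,0],"claw":-0.8},{"slide":[0,0,-0.52],"angular":[0,0,0],"claw":-0.8},{"slide":[0,0,-0.68],"angular":[0,0,0],"claw":-0.8},{"slide":[0,0,-0.78],"angular":[0,0,0],"claw":-0.8},{"slide":[0,0,-0.8],"angular":[0,0,0],"claw":-0.8}]'
python3 -m inch '[{"slide":[0.03,0.08,0],"angular":[0,0,-0.12],"claw":-0.8},{"slide":[0.07,0.2,0],"angular":[0,0,-0.28],"claw":-0.8},{"slide":[0.11,0.34,0],"angular":[0,0,-0.44],"claw":-0.8},{"slide":[0.16,0.48,0],"angular":[0,0,-0.6],"claw":-0.8},{"slide":[0.2,0.62,0],"angular":[0,0,-0.76],"claw":-0.8},{"slide":[0.24,0.74,0],"angular":[0,0,-0.9],"claw":-0.8},{"slide":[0.26,0.82,0],"angular":[0,0,-1],"claw":-0.8},{"slide":[0.27,0.851,0],"angular":[0,0,-1],"claw":-0.8}]'
python3 -m inch '[{"slide":[0,0,0],"angular":[0,0,-0.15],"claw":-0.8},{"slide":[0,0,0],"angular":[0,0,-0.3],"claw":-0.8},{"slide":[0,0,0],"angular":[0,0,-0.45],"claw":-0.8},{"slide":[0,0,0],"angular":[0,0,-0.52],"claw":-0.8},{"slide":[0,0,0],"angular":[0,0,-0.52],"claw":-0.8},{"slide":[0,0,0],"angular":[0,0,-0.52],"claw":-0.8}]'
python3 - <<'E'
from h import *
M=T(); print(M.round(4))
ex=np.array([np.cos(np.radians(5)),np.sin(np.radians(5))]); ey=np.array([-ex[1],ex[0]]); bar=np.array([.4645,.1197])
for cam in ('side','scene'):
    c,W=cloud(cam); save(cam+'7.png',c); p=W.reshape(-1,3); p=p[~np.isnan(p[:,0])]; L=(p[:,:2]-bar)@ex; N=(p[:,:2]-bar)@ey
    k=(abs(p[:,2]-.21)<.025)&(abs(L-.125)<.09)&(abs(N+.02)<.06)&(p[:,2]<.222)
    print(cam,k.sum(),np.percentile(p[k],[2,98],axis=0).round(3),'L',np.percentile(L[k],[1,99]),'N',np.percentile(N[k],[1,99]))
    far=k&(L>.15); print(' tailN',np.percentile(N[far],[2,98]),'z',p[far,2].mean()) if far.sum() else 0
    k=(p[:,2]>.122)&(p[:,2]<.134)&(abs(L-.05)<.03)&(abs(N)<.09); print(' front L',np.percentile(L[k],[2,50,98]))
a=cv2.imread('pics/side7.png')[80:280,160:400]; b=cv2.imread('pics/scene7.png')[170:300,240:400]
cv2.imwrite('pics/mix7.png',cv2.resize(np.hstack([a,cv2.resize(b,(246,200))]),None,fx=1.6,fy=1.6,interpolation=2))
E
```

```text
time: 18.7
position: [0.4955, -0.0966, 0.2204]
tool_rot: [1.083, 2.943, 0.002]
ft_force: [0.9, -0.3, -2.6]
grip_width: 0.293
grip_force: 30.0
time: 19.5
position: [0.5797, 0.1125, 0.2149]
tool_rot: [-0.277, -3.126, -0.0]
ft_force: [0.4, 0.3, -1.7]
grip_width: 0.293
grip_force: 30.0
time: 20.1
position: [0.58, 0.1083, 0.2166]
tool_rot: [0.138, -3.138, 0.001]
ft_force: [0.1, 1.0, -1.2]
grip_width: 0.295
grip_force: 30.0
[[-9.961e-01 -8.780e-02 -9.000e-04  5.800e-01]
 [-8.780e-02  9.961e-01 -7.000e-04  1.083e-01]
 [ 9.000e-04 -6.000e-04 -1.000e+00  2.166e-01]
 [ 0.000e+00  0.000e+00  0.000e+00  1.000e+00]]
side 345 [[0.523 0.09  0.2  ]
 [0.628 0.131 0.221]] L [0.05648629 0.16723282] N [-0.04158873  0.00118055]
 tailN [-0.03389847  0.00065543] z 0.2035614363112768
 front L [0.03250293 0.03938499 0.04778816]
scene 491 [[0.554 0.094 0.203]
 [0.665 0.138 0.219]] L [0.08423562 0.20019208] N [-0.04088718  0.00272149]
 tailN [-0.04046074  0.00272566] z 0.21215440713615039
 front L [0.03764687 0.04787254 0.05322793]
```

View pics/mix7.png

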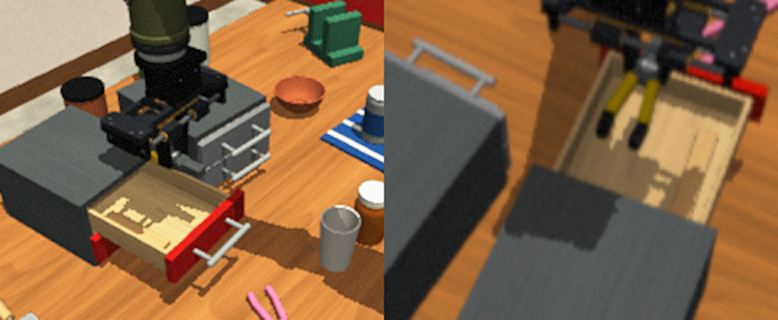

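The can stands on the board; the pliers hang level above the drawer, clear of the rib. Lowering.

```bash
python3 -m inch '[{"slide":[0,0,0.08],"angular":[0,0,0],"claw":-0.8},{"slide":[0,0,0.18],"angular":[0,0,0],"claw":-0.8},{"slide":[0,0,0.28],"angular":[0,0,0],"claw":-0.8},{"slide":[0,0,0.36],"angular":[0,0,0],"claw":-0.8},{"slide":[0,0,0.42],"angular":[0,0,0],"claw":-0.8},{"slide":[0,0,0.45],"angular":[0,0,0],"claw":-0.8},{"slide":[0,0,0.46],"angular":[0,0,0],"claw":-0.8},{"slide":[0,0,0.468],"angular":[0,0,0],"claw":-0.8},{"slide":[0,0,0.468],"angular":[0,0,0],"claw":-0.8}]'
python3 -m inch '[{"slide":[0,0,0.004],"angular":[0,0,0],"claw":-0.8},{"slide":[0,0,0.008],"angular":[0,0,0],"claw":-0.8},{"slide":[0,0,0.008],"angular":[0,0,0],"claw":-0.8}]'
```

```text
time: 21.1
position: [0.5809, 0.1095, 0.1008]
tool_rot: [-0.142, 3.137, 0.0]
ft_force: [0.6, 0.2, -0.9]
grip_width: 0.295
grip_force: 30.0
time: 21.4
position: [0.5804, 0.1094, 0.0983]
tool_rot: [-0.142, 3.138, -0.0]
ft_force: [-0.3, -0.3, -1.3]
grip_width: 0.295
grip_force: 30.0
```

```bash
python3 -m inch '[{"slide":[0,0,0.004],"angular":[0,0,0],"claw":-0.8},{"slide":[0,0,0.006],"angular":[0,0,0],"claw":-0.8},{"slide":[0,0,0.006],"angular":[0,0,0],"claw":-0.8}]'
python3 -m inch '[{"slide":[0,0,0],"angular":[0,0,0],"claw":-0.3},{"slide":[0,0,0],"angular":[0,0,0],"claw":-0.1},{"slide":[0,0,0],"angular":[0,0,0],"claw":-0.1},{"slide":[0,0,0],"angular":[0,0,0],"claw":-0.1},{"slide":[0,0,-0.04],"angular":[0,0,0],"claw":-0.1},{"slide":[0,0,-0.14],"angular":[0,0,0],"claw":-0.1},{"slide":[0,0,-0.3],"angular":[0,0,0],"claw":-0.1},{"slide":[0,0,-0.46],"angular":[0,0,0],"claw":-0.1},{"slide":[0,0,-0.62],"angular":[0,0,0],"claw":-0.1},{"slide":[0,0,-0.72],"angular":[0,0,0],"claw":-0.1}]'
python3 -m inch '[{"slide":[-0.15,0,-0.05],"angular":[0,0,0],"claw":-0.1},{"slide":[-0.15,0.18,-0.05],"angular":[0,0,0],"claw":-0.1},{"slide":[-0.15,0.36,-0.05],"angular":[0,0,0],"claw":-0.1},{"slide":[-0.15,0.5,-0.05],"angular":[0,0,0],"claw":-0.1},{"slide":[-0.15,0.5,-0.05],"angular":[0,0,0],"claw":-0.1}]'
python3 - <<'E'
from h import *
print(T()[:3,3])
ex=np.array([np.cos(np.radians(5)),np.sin(np.radians(5))]); ey=np.array([-ex[1],ex[0]]); bar=np.array([.4645,.1197])
for cam in ('side','scene'):
    c,W=cloud(cam); save(cam+'8.png',c); p=W.reshape(-1,3); col=c.reshape(-1,3).astype(int); L=(p[:,:2]-bar)@ex; N=(p[:,:2]-bar)@ey
    k=(p[:,2]>.122)&(p[:,2]<.134)&(abs(L-.05)<.03)&(abs(N)<.09); print(cam,' front L',np.percentile(L[k],[2,50,98]))
    k=(p[:,2]>.084)&(p[:,2]<.105)&(L>.06)&(L<.205)&(N>-.065)&(N<.025); print(k.sum(),'L',np.percentile(L[k],[1,99]),'N',np.percentile(N[k],[1,99]),'z',np.percentile(p[k,2],[5,50,95]))
    for n in ('can','jar','cup'):
        for o in ctrl.outline_of(n,cam)[:1]:
            m=W[o['mask']]; m=m[~np.isnan(m[:,0])]; print(n,round(o['confidence'],2),np.percentile(m,3,0).round(3),np.percentile(m,97,0).round(3))
a=cv2.imread('pics/side8.png')[100:280,170:410]; b=cv2.imread('pics/scene8.png')[180:300,250:400]
cv2.imwrite('pics/mix8.png',cv2.resize(np.hstack([a,cv2.resize(b,(225,180))]),None,fx=1.7,fy=1.7,interpolation=2))
E
```

```text
time: 21.7
position: [0.581, 0.1094, 0.0976]
tool_rot: [-0.142, 3.137, 0.0]
ft_force: [-1.1, -0.3, 3.6]
grip_width: 0.295
grip_force: 30.0
time: 22.7
position: [0.5812, 0.1097, 0.2812]
tool_rot: [-0.142, 3.133, 0.001]
ft_force: [0.4, -0.5, 0.5]
grip_width: 0.446
grip_force: 0.0
time: 23.2
position: [0.6037, 0.2453, 0.2895]
tool_rot: [0.159, -3.137, -0.008]
ft_force: [-0.5, 0.4, 0.8]
grip_width: 0.445
grip_force: 0.0
[0.60368572 0.24532655 0.28949622]
side  front L [0.03333458 0.0397204  0.04809665]
408 L [0.07361052 0.19435766] N [-0.03890897  0.00282978] z [0.08522989 0.09330492 0.09575409]
can 0.87 [ 0.46  -0.419  0.009] [ 0.516 -0.364  0.116]
jar 0.82 [ 0.323 -0.19  -0.001] [ 0.379 -0.103  0.105]
cup 0.73 [ 0.334 -0.073  0.01 ] [ 0.392 -0.013  0.099]
scene  front L [0.03671956 0.04686493 0.05372722]
473 L [0.06137203 0.19251817] N [-0.05533212  0.01166274] z [0.08642482 0.09455809 0.09819934]
can 0.69 [ 0.641 -0.441  0.002] [ 0.741 -0.335  0.05 ]
jar 0.64 [ 0.341 -0.152  0.011] [ 0.388 -0.102  0.107]
cup 0.88 [ 0.338 -0.07   0.008] [ 0.398 -0.013  0.101]
```

View pics/mix8.png

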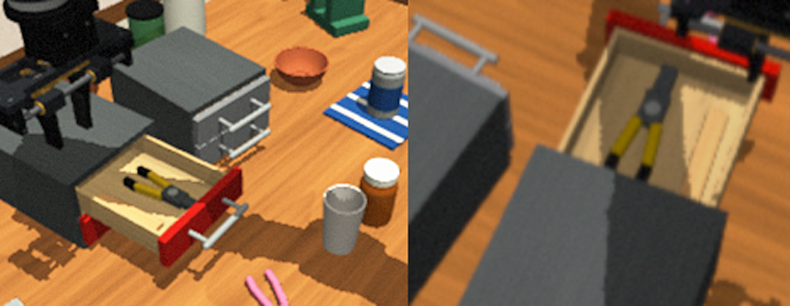

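The pliers lie flat in the open drawer beside the rib, the can stands on the board, and everything else is unmoved. Handing in.

```bash
python3 -c "
from bench import ctrl
print(ctrl.close_job())"
```

```text
the job is handed in; nothing more can be done
None
```

The job is handed in (no verdict was returned): in the last pictures the can stood upright on the blue board, the red top drawer was out at its stop, the pliers lay flat in it clear of the rib, and the other drawers and pots looked unmoved.

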